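# Find the binding plating turntable and collar it for service

### The arm

A 6-joint arm with a two-finger parallel gripper is mounted at the origin on the work surface. World frame = base frame: x ahead of the robot, y to its left, z up, the work surface at z = 0. Lengths are in m, angles in degrees, forces in N, time in s.
With the tool pointing down it reaches from about 0.425 to 0.95 m from the base axis. Payload 3.5 kg.
Tool frame: the origin (TCP) lies on the mounting face of the last link; the fingertips stand 173 mm ahead of it and the grasp point (between the pads) lies 155 mm ahead of it; z points along the fingers, y is the line along which they close (so a half turn about z gives the same grasp; the last joint's range is limited). The gripper opens to 85 mm and grips with 20 to 120 N. Pads are 22 mm wide; open, the fingers measure 114 mm over their backs; the gripper's body (76 mm by 85 mm) begins 54 mm behind the grasp point. The pads swing forward as they close: fully open they stand 13 mm farther back than shut.
Start: joints at [-75.057, 16.404, 90.338, -0, 73.258, -8.594], TCP at [0.27, -0.619, 0.405] pointing down, gripper open.
Joint ranges: [-158.93, 158.93], [-51.34, 127.21], [12.03, 142.37], [-87.48, 267.48], [13.55, 161.25], [-162.69, 162.69]. Speed limits (degrees/s): [159.86, 159.86, 180, 180, 180, 180].

### API

Orientations are given as [roll, pitch, yaw] about the fixed x, y, z axes, in that order (R = Rz(yaw) Ry(pitch) Rx(roll)).
In Python, from station import arm gives the robot as it stands. The module is installed in compiled form; this text tells all that it offers.
- The arm moves only by the tool play_rows, never from a script. Its argument "increments" is text: rows parted by semicolons, each of 5 numbers parted by spaces: the shift along the tool's x, y, z in cm, then the turn about the tool's z in rad, then the opening, from -1 (shut) to 1 (fully open). In form: tx ty tz turn claw; .... A call has 1 to 12 rows; each row is the pose to reach, as a shift and turn from the pose commanded when the call began, along the tool's axes at that moment; what a row does not reach only later rows make up. A row lasts 1/10 s, in which the tool goes at most 50 mm and 8.59 degrees, less where a joint would pass 70% of its speed; a pose out of reach is approached as far as the arm can. A call with a gripper value outside its range is refused whole. The fingers move at their own pace and stop on an object; the grip force is fixed at half the most. Time passes only in rows, so rows that repeat a pose let the fingers close. It gives the time, the measured TCP pose, the force, the opening and the grip force at its end, in the units of the state.
- arm.sense(): the state, without advancing time (a new reading comes with each control period).
- arm.snapshot(name): name is "side" or "top"; returns the picture (480x640x3 uint8, red, green, blue); there is no depth.
- arm.camera_model(name): a dict with "fx", "fy", "cx", "cy" (pixels), "dist_coeffs" ([k1, k2, p1, p2, k3] as OpenCV has them; the pictures are not rectified), "R" (3x3) and "t" (3): a world point X has camera coordinates R X + t. Camera axes: x right, y down, z forward; pixel columns grow to the right and rows downward; lengths in m; the calibration is good to about 2 mm. A picture is of the moment at which its call begins. camera_model takes no time and is no camera call.
- arm.finish_job(): hands the job in; it is judged then, once.
The state is a dict: "clock": time; "joint_positions": joint angles; "dq": joint speeds; "tau": joint torques, N m; "tool_pos": TCP position; "ee_rot": TCP orientation; "contact_force": force on the tool from outside, world axes, zero at the start; "moment": the same for the moment, N m; "gripper_width": finger opening in m; "gripper_force": force on a finger pad.
Only numpy, scipy, OpenCV 4.12 (cv2) and the standard library are available. Lean on these libraries where they do the work, as an engineer would, in place of code of your own. Each camera call takes 0.05 s, during which the arm holds its last target. There are 200 camera calls.

### The job

One of the three bench turntables has a binding bearing; the other two run free. Working from the robot's right to its left, turn each of them by hand, one after the other, through at least a third of a turn, easing a finger up to a pin and pushing gently without a jolt, to feel which one drags; then slip the white service collar over the centre post of the binding one, right down onto its disc, and let go. Do not disturb the dishes, the jar or the tip box.

Things in the scene. Friction and masses are not known exactly. Their poses are not given: they have to be found in the camera images.
- turntable_a: White round base of turntable A (on the robot's right), screwed to the bench: 132 mm across at the foot, 34 mm high. Origin at the centre of its underside, z up. It carries a flat aluminium disc, 150 mm across, 10 mm thick, top face 47 mm above the bench, which turns on a vertical spindle without end stops. All three turntables are built alike.
- disc_a (a joint): Angle of that disc on its base (rad), growing counter-clockwise seen from above, not wrapped; it starts between -0.5 and 0.5. A free-running disc needs well under 0.5 N at a pin to keep it turning and runs on for a while when let go; a binding one needs about 3.5 N (3 to 5 N) all the way round and stops dead when let go.
- post_a (a point): Centre of the top of the bare steel post that stands in the middle of that disc and turns with it: 16 mm diameter, 43 mm tall, rounded edge, top 90 mm above the bench.
- pin_a (a point): Centre of the top of one of that disc's three identical upright smooth (slippery) black plastic dish pins: 10 mm diameter, 30 mm tall (tops 77 mm above the bench), standing on a circle of 62 mm radius round the post, 120 degrees apart. Turns with the disc; at disc angle 0 it lies on the +x side of the base frame.
- turntable_b: White round base of turntable B (in the middle), screwed to the bench: 132 mm across at the foot, 34 mm high. Origin at the centre of its underside, z up. It carries a flat aluminium disc, 150 mm across, 10 mm thick, top face 47 mm above the bench, which turns on a vertical spindle without end stops. All three turntables are built alike.
- disc_b (a joint): Angle of that disc on its base (rad), growing counter-clockwise seen from above, not wrapped; it starts between -0.5 and 0.5. A free-running disc needs well under 0.5 N at a pin to keep it turning and runs on for a while when let go; a binding one needs about 3.5 N (3 to 5 N) all the way round and stops dead when let go.
- post_b (a point): Centre of the top of the bare steel post that stands in the middle of that disc and turns with it: 16 mm diameter, 43 mm tall, rounded edge, top 90 mm above the bench.
- pin_b (a point): Centre of the top of one of that disc's three identical upright smooth (slippery) black plastic dish pins: 10 mm diameter, 30 mm tall (tops 77 mm above the bench), standing on a circle of 62 mm radius round the post, 120 degrees apart. Turns with the disc; at disc angle 0 it lies on the +x side of the base frame.
- turntable_c: White round base of turntable C (on the robot's left), screwed to the bench: 132 mm across at the foot, 34 mm high. Origin at the centre of its underside, z up. It carries a flat aluminium disc, 150 mm across, 10 mm thick, top face 47 mm above the bench, which turns on a vertical spindle without end stops. All three turntables are built alike.
- disc_c (a joint): Angle of that disc on its base (rad), growing counter-clockwise seen from above, not wrapped; it starts between -0.5 and 0.5. A free-running disc needs well under 0.5 N at a pin to keep it turning and runs on for a while when let go; a binding one needs about 3.5 N (3 to 5 N) all the way round and stops dead when let go.
- post_c (a point): Centre of the top of the bare steel post that stands in the middle of that disc and turns with it: 16 mm diameter, 43 mm tall, rounded edge, top 90 mm above the bench.
- pin_c (a point): Centre of the top of one of that disc's three identical upright smooth (slippery) black plastic dish pins: 10 mm diameter, 30 mm tall (tops 77 mm above the bench), standing on a circle of 62 mm radius round the post, 120 degrees apart. Turns with the disc; at disc angle 0 it lies on the +x side of the base frame.
- collar: Loose white plastic service collar, a plain ring 40 mm outside diameter, 20 mm bore, 30 mm high, 60 g, standing flat on the bench. Origin at the centre of its underside, z along its bore. Seated on a post, it rests on the disc, its underside 47 mm above the bench.
- dishes: Bystander: stack of three small dishes with amber gel, 60 mm across, 39 mm high; origin at the centre of the underside.
- reagent: Bystander: white jar with a red cap, 60 mm across, 115 mm high; origin at the centre of the underside.
- tipbox: Bystander: blue pipette-tip box with a rack of white tips in its top, 70 x 70 mm, 55 mm high; origin at the centre of the underside.
Mind the look-alikes: they are no part of the job. What is shaped like the turntable_b but red is not meant.

How it is judged:
By the outcome, as a careful person would: the job done as asked, in the order asked, and still so for the second after the job is handed in, with the robot touching nothing.
It also fails if it takes over 72 s, if anything falls off the work surface, if the arm or the gripper's body presses on something with over 40 N, if the wrist force passes 120 N, or if a joint passes its speed limit or range.

## Working session

There is one attempt and no reset: what is moved stays moved. The work goes in short steps, Python scripts to look and compute and a tool call to move; the robot and the scene stay as the last step left them, time stands still between calls to the robot, and variables do not carry over. Pictures are saved under pics/ and viewed, at most 10 in all, crops included, and the job is handed in when it is done.

Besides the shell and the picture viewer there is one more tool, called after ">>>" by a JSON object that holds its "name" and its "arguments", one argument or row to a line. play_rows: Moves the arm, as the interface text tells. Its arguments: {"type":"object","properties":{"increments":{"type":"string"}},"required":["increments"]}

```bash
mkdir -p pics; python3 - <<'E'
from station import arm
import cv2
for n in("side","top"):
    cv2.imwrite(f"pics/{n}0.png",arm.snapshot(n)[:,:,::-1])
    m=arm.camera_model(n);print(n,{k:(v.tolist() if hasattr(v,'tolist') else v) for k,v in m.items()})
print(arm.sense())
E
```

```text
side {'fx': 492.19061553186276, 'fy': 492.19061553186276, 'cx': 319.84313573724586, 'cy': 233.94502001988735, 'dist_coeffs': [-0.1290718632794393, 0.0, 0.0, 0.0, 0.0], 'R': [[-0.8476682906601105, -0.5305254507248233, 0.001102335062352075], [-0.29787138232864513, 0.4742144852514238, -0.8284885403959127], [0.4390115130597246, -0.7026118189377052, -0.5600049314872693]], 't': [0.5028219770836058, 0.2399025745271289, 0.7904871732315111]}
top {'fx': 575.2432210461167, 'fy': 575.2432210461167, 'cx': 321.35536872154717, 'cy': 236.43947322893084, 'dist_coeffs': [-0.0033300755758010666, 0.0, 0.0, 0.0, 0.0], 'R': [[0.03759972844325292, -0.9992922600395133, 0.0011133041431470219], [-0.9771261712606215, -0.03699900928860655, -0.2094170927818946], [0.20931007108725727, 0.006786187205132902, -0.9778257727247037]], 't': [0.004076320994189046, 0.5648598503324836, 1.0459156678870931]}
{'clock': 0.1, 'joint_positions': array([-7.50572240e+01,  1.64494029e+01,  9.04160011e+01,  2.26242261e-04,
        7.32588801e+01, -8.59364410e+00]), 'dq': array([-0.10032019, -0.20508245, -0.13858225,  0.00993696,  0.07476244,
        0.00397895]), 'tau': array([ 1.23830559e-03, -4.07291937e+01, -2.93698597e+01, -1.00813879e-04,
        3.40727769e-03,  4.85282087e-06]), 'tool_pos': array([ 0.26952304, -0.61859964,  0.40345807]), 'ee_rot': array([-1.79877144e+02, -1.87852946e-02,  2.35363345e+01]), 'contact_force': array([ 0.79852543, -0.12436601, -0.29084068]), 'moment': array([ 0.038702  , -0.02205212, -0.02980597]), 'gripper_force': 0.0, 'gripper_width': 0.08543409425653006}
```

View pics/side0.png

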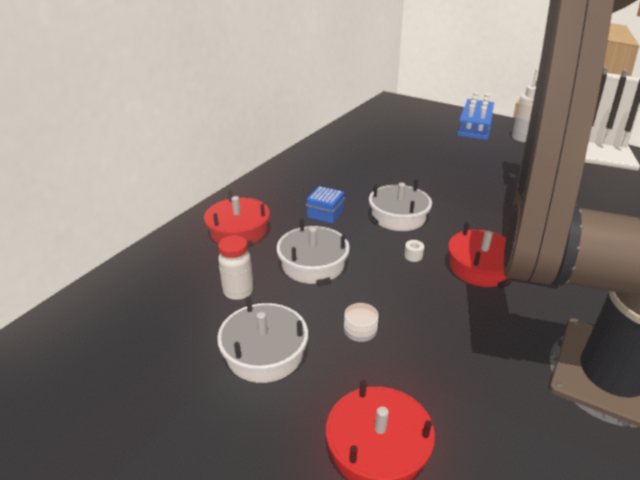

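View pics/top0.png

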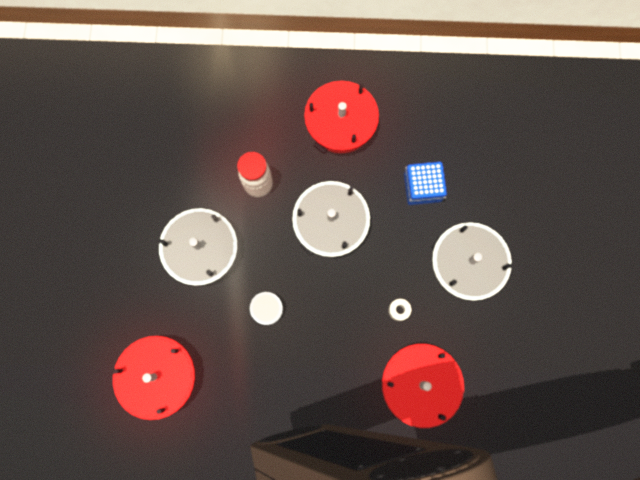

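The top view shows the grey turntables A (472,258), B (332,214) and C (196,245), the collar (400,310), dishes (266,308), jar (255,172) and tip box (427,182). The side view has A (400,205), B (313,252), C (263,340) and the collar (414,250). I'll enlarge these for exact picks.

```bash
python3 - <<'E'
import cv2,numpy as np
def comp(n,cs,h,out):
    im=cv2.imread(f"pics/{n}0.png");t=[]
    for (u,v) in cs:
        c=im[v-h[1]:v+h[1],u-h[0]:u+h[0]];c=cv2.resize(c,(400,300),interpolation=cv2.INTER_CUBIC)
        s=200/h[0]
        for k in range(0,2*h[0],10):
            cv2.line(c,(int(k*s),0),(int(k*s),6),(0,255,255),1);cv2.putText(c,str(u-h[0]+k),(int(k*s)+1,16),0,.35,(0,255,255),1)
        for k in range(0,2*h[1],10):
            cv2.line(c,(0,int(k*s)),(6,int(k*s)),(0,255,255),1);cv2.putText(c,str(v-h[1]+k),(8,int(k*s)+4),0,.35,(0,255,255),1)
        t.append(c)
    cv2.imwrite(out,np.vstack([np.hstack(t[:2]),np.hstack(t[2:])]))
comp("top",[(472,260),(332,218),(198,246),(400,310)],(60,45),"pics/topz.png")
comp("side",[(400,205),(313,250),(263,335),(414,250)],(60,45),"pics/sidez.png")
E
```

```text
(no output)
```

View pics/topz.png

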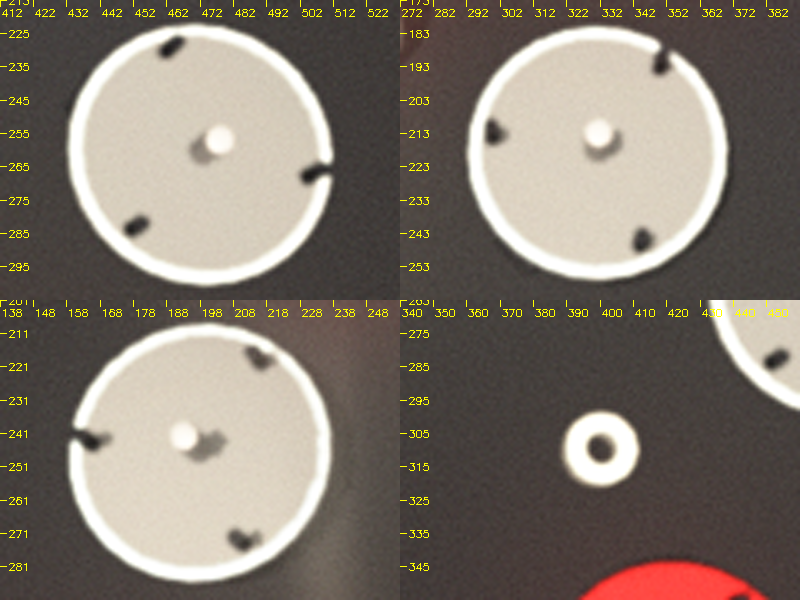

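View pics/sidez.png

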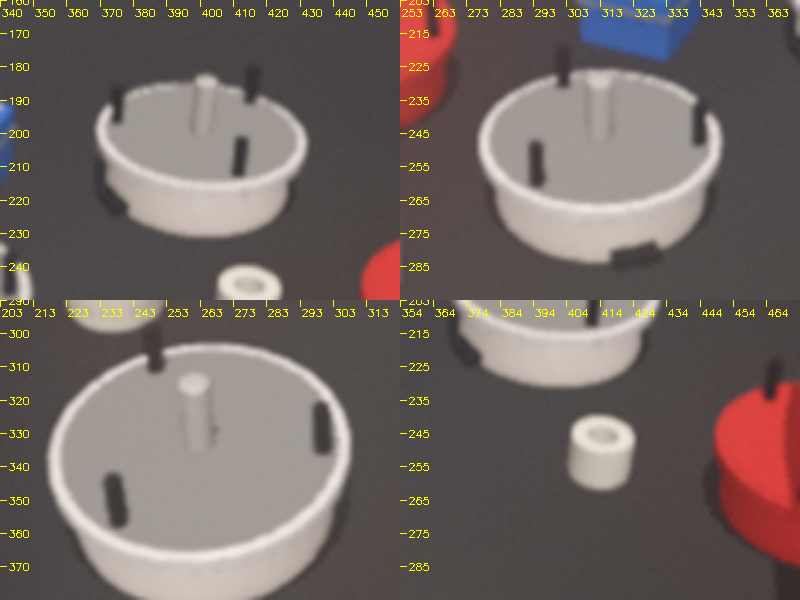

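```bash
cat >h.py <<'E'
import numpy as np,cv2
from station import arm
M={n:arm.camera_model(n) for n in("side","top")}
def ray(n,p):
    m=M[n];K=np.array([[m['fx'],0,m['cx']],[0,m['fy'],m['cy']],[0,0,1]])
    u=cv2.undistortPoints(np.array([[p]],float),K,np.array(m['dist_coeffs']))[0,0]
    R=np.array(m['R']);return -R.T@np.array(m['t']),R.T@np.r_[u,1]
def atz(n,p,z):
    o,d=ray(n,p);return o+d*(z-o[2])/d[2]
def tri(ps,pt):
    (a,d),(b,e)=ray("side",ps),ray("top",pt)
    s=np.linalg.lstsq(np.c_[d,-e],b-a,rcond=None)[0];p,q=a+d*s[0],b+e*s[1]
    return (p+q)/2,np.linalg.norm(p-q)
def proj(n,X):
    m=M[n];K=np.array([[m['fx'],0,m['cx']],[0,m['fy'],m['cy']],[0,0,1]])
    return cv2.projectPoints(np.atleast_2d(X).astype(float),cv2.Rodrigues(np.array(m['R']))[0],np.array(m['t']),K,np.array(m['dist_coeffs']))[0][:,0]
E
python3 - <<'E'
from h import *
np.set_printoptions(precision=4,suppress=True)
S={'A':((401.8,183.7),(477.7,256.7),[(375.1,186.4),(415.6,181),(412.3,202)]),
'B':((312.7,228.7),(331.4,212.9),[(301.9,220),(293.8,248.2),(343,237.1)]),
'C':((260.9,314.3),(192.9,241.8),[(248.6,297.5),(236.9,343.1),(299.3,321.2)])}
for k,(s,t,p) in S.items():
    c,e=tri(s,t);print(k,c,e,np.hypot(*c[:2]))
    for q in p:
        x=atz("side",q,.077);d=x-c;print('  pin',x[:2],np.hypot(*d[:2]),np.degrees(np.arctan2(d[1],d[0])), proj("top",x)[0])
print('collar',tri((414.9,245.8),(400.3,309.7)))
for n,p,z in(('dish',(266,307),.039),('jar',(252,164),.115),('tip',(427,180),.055),('red',(424,385),.045),('redfar',(342,114),.045)):print(n,atz("top",p,z))
E
```

```text
A [ 0.5306 -0.2661  0.0901] 0.00043021743258904173 0.5935722589873735
  pin [ 0.5885 -0.2419] 0.06277804088255128 22.68498465788021 [462.4805 227.2949]
  pin [ 0.5168 -0.3206] 0.056214874431024485 -104.16398626925937 [505.0708 266.1281]
  pin [ 0.4833 -0.2212] 0.0652043072082615 136.43999540991825 [452.1135 281.9186]
B [0.6046 0.0082 0.0896] 0.0012203942395276027 0.6046543322280895
  pin [ 0.6534 -0.0238] 0.05831007682003307 -33.24002403474735 [348.6211 190.301 ]
  pin [0.6095 0.0705] 0.062455216218267405 85.5189842042384 [298.6697 210.57  ]
  pin [ 0.5469 -0.0144] 0.06196180482406447 -158.65407936601162 [342.0729 244.3327]
C [0.5392 0.2645 0.0901] 0.0015323133167291572 0.6006064007045774
  pin [0.5929 0.2322] 0.0626483622461896 -31.057174330745948 [213.5203 215.8727]
  pin [0.5412 0.3258] 0.06137325637656892 88.15121646189436 [161.9366 240.5903]
  pin [0.4866 0.2335] 0.06111765401086023 -149.52083347518416 [208.4414 271.0642]
collar (array([ 0.433 , -0.1318,  0.0274]), np.float64(0.0007707855324288846))
dish [0.4271 0.1259 0.039 ]
jar [0.6863 0.1601 0.115 ]
tip [ 0.687  -0.1786  0.055 ]
red [ 0.2942 -0.1746  0.045 ]
redfar [ 0.8246 -0.007   0.045 ]
```

```bash
cat >>h.py <<'E'
def go(x,y,z,yaw,frm=None):
    "tool-frame shift (cm) and turn (rad) to a goal; frm = commanded x,y,z,yaw"
    if frm is None:
        s=arm.sense();frm=[*s['tool_pos'],s['ee_rot'][2]]
    a=np.radians(frm[3]);d=np.array([x,y,z])-frm[:3];w=(yaw-frm[3]+180)%360-180
    return np.round([100*(d[0]*np.cos(a)+d[1]*np.sin(a)),100*(d[0]*np.sin(a)-d[1]*np.cos(a)),-100*d[2],-np.radians(w)],2)
def onring(c,phi,r=.062): return c[0]+r*np.cos(np.radians(phi)),c[1]+r*np.sin(np.radians(phi))
A,B,C=(.5306,-.2661),(.6046,.0082),(.5392,.2645)
E
python3 - <<'E'
from h import *
x,y=onring(A,-124);print(x,y,go(x,y,.27,-34,[.27,-.619,.405,23.536]))
for a in np.cumsum([.03]*7+[.04,.05,.06,.07,.08]):print(round(6.2*np.sin(a),2),round(-6.2*(1-np.cos(a)),2),0,round(-a,3),-1,end=';')
print()
for a in np.cumsum([.085]*12):print(round(6.2*np.sin(a),2),round(-6.2*(1-np.cos(a)),2),0,round(-a,3),-1,end=';')
E
```

```text
0.49593003998481366 -0.3175003294984126 [ 32.75 -18.62  13.5    1.  ]
0.19 -0.0 0 -0.03 -1;0.37 -0.01 0 -0.06 -1;0.56 -0.03 0 -0.09 -1;0.74 -0.04 0 -0.12 -1;0.93 -0.07 0 -0.15 -1;1.11 -0.1 0 -0.18 -1;1.29 -0.14 0 -0.21 -1;1.53 -0.19 0 -0.25 -1;1.83 -0.28 0 -0.3 -1;2.18 -0.4 0 -0.36 -1;2.58 -0.56 0 -0.43 -1;3.03 -0.79 0 -0.51 -1;
0.53 -0.02 0 -0.085 -1;1.05 -0.09 0 -0.17 -1;1.56 -0.2 0 -0.255 -1;2.07 -0.35 0 -0.34 -1;2.56 -0.55 0 -0.425 -1;3.03 -0.79 0 -0.51 -1;3.48 -1.07 0 -0.595 -1;3.9 -1.38 0 -0.68 -1;4.29 -1.73 0 -0.765 -1;4.66 -2.11 0 -0.85 -1;4.99 -2.52 0 -0.935 -1;5.28 -2.96 0 -1.02 -1;
```

>>> {"name": "play_rows", "arguments": {
  "increments": "4 -2.3 1.6 0.12 -1;8 -4.6 3.3 0.25 -1;12 -6.8 5 0.37 -1;16 -9.1 6.6 0.5 -1;20 -11.4 8.3 0.62 -1;24 -13.6 10 0.75 -1;28 -15.9 11.6 0.87 -1;31 -17.6 12.8 0.95 -1;32.5 -18.5 13.4 1.0 -1;32.75 -18.62 13.5 1.0 -1;32.75 -18.62 13.5 1.0 -1;32.75 -18.62 13.5 1.0 -1"
}}

```text
clock: 1.3
tool_pos: [0.4952, -0.3183, 0.2702]
ee_rot: [180.0, -0.0, -33.8]
contact_force: [-0.9, -0.3, 0.5]
gripper_width: 0.0002
gripper_force: 0.0
```

```bash
python3 - <<'E'
from h import *
s=arm.sense();print(s['clock'],s['tool_pos'],s['ee_rot'],s['contact_force'],s['gripper_width'],s['joint_positions'])
E
```

```text
1.3 [ 0.4951507  -0.31830157  0.27021933] [ 1.79973522e+02 -4.93873669e-02 -3.37689011e+01] [-0.86386555 -0.27701143  0.48628256] 0.0001557972193928495 [-4.26020386e+01  1.40289321e+01  1.08348454e+02 -2.20127000e-02
  5.75697483e+01  8.11786702e+01]
```

>>> {"name": "play_rows", "arguments": {
  "increments": "0 0 1 0 -1;0 0 2 0 -1;0 0 3 0 -1;0 0 3.7 0 -1;0 0 3.9 0 -1;0 0 3.9 0 -1"
}}

```text
clock: 1.9
tool_pos: [0.4953, -0.3173, 0.23]
ee_rot: [-180.0, 0.1, -33.8]
contact_force: [0.1, 0.7, 0.4]
gripper_width: -0.0001
gripper_force: 0.0
```

```bash
python3 - <<'E'
from h import *
t=arm.snapshot("top")[190:330,390:550];s=arm.snapshot("side")[110:250,320:480]
cv2.imwrite("pics/a1.png",cv2.resize(np.hstack([s,t])[:,:,::-1],(800,350),interpolation=cv2.INTER_CUBIC))
E
```

```text
(no output)
```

View pics/a1.png

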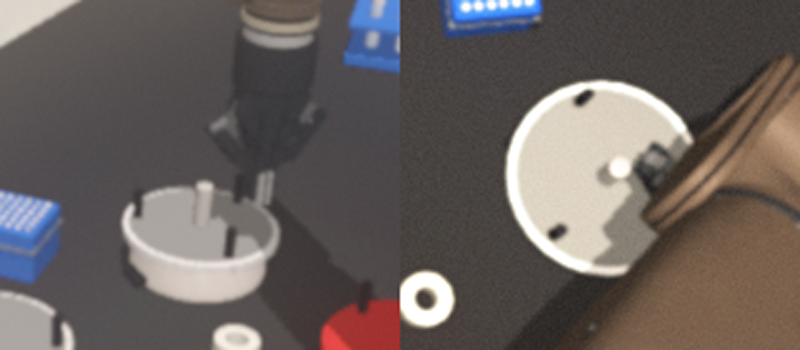

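The finger stands (side crop 265,188) on the disc just behind the pin (241,187), not touching anything. Now I push.

>>> {"name": "play_rows", "arguments": {
  "increments": "0.19 0 0 -0.03 -1;0.37 -0.01 0 -0.06 -1;0.56 -0.03 0 -0.09 -1;0.74 -0.04 0 -0.12 -1;0.93 -0.07 0 -0.15 -1;1.11 -0.10 0 -0.18 -1;1.29 -0.14 0 -0.21 -1;1.47 -0.18 0 -0.24 -1;1.65 -0.22 0 -0.27 -1;1.83 -0.28 0 -0.30 -1;2.07 -0.36 0 -0.34 -1;2.36 -0.47 0 -0.39 -1"
}}

```text
clock: 3.2
tool_pos: [0.5178, -0.3266, 0.2307]
ee_rot: [-180.0, 0.0, -11.2]
contact_force: [-1.1, -0.5, -0.2]
gripper_width: 0.0003
gripper_force: 0.0
```

>>> {"name": "play_rows", "arguments": {
  "increments": "0.37 -0.01 0 -0.06 -1;0.83 -0.06 0 -0.135 -1;1.35 -0.15 0 -0.22 -1;1.86 -0.28 0 -0.305 -1;2.36 -0.47 0 -0.39 -1;2.85 -0.69 0 -0.476 -1;3.29 -0.94 0 -0.56 -1;3.73 -1.25 0 -0.645 -1;4.13 -1.58 0 -0.73 -1;4.51 -1.95 0 -0.815 -1;4.86 -2.35 0 -0.9 -1;5.16 -2.76 0 -0.983 -1"
}}

```text
clock: 4.4
tool_pos: [0.574, -0.3096, 0.2307]
ee_rot: [-180.0, 0.0, 45.2]
contact_force: [0.6, -1.6, 1.0]
gripper_width: -0.0002
gripper_force: 0.0
```

>>> {"name": "play_rows", "arguments": {
  "increments": "0.53 -0.02 0 -0.085 -1;1.05 -0.09 0 -0.17 -1;1.56 -0.2 0 -0.255 -1;2.07 -0.35 0 -0.34 -1;2.56 -0.55 0 -0.425 -1;3.03 -0.79 0 -0.51 -1;3.48 -1.07 0 -0.595 -1;3.9 -1.38 0 -0.68 -1;4.29 -1.73 0 -0.765 -1;4.66 -2.11 0 -0.85 -1;4.99 -2.52 0 -0.935 -1;5.28 -2.96 0 -1.02 -1"
}}

```text
clock: 5.6
tool_pos: [0.5904, -0.2513, 0.2307]
ee_rot: [180.0, 0.0, 103.6]
contact_force: [-0.1, -0.5, -0.2]
gripper_width: -0.0
gripper_force: 0.0
```

```bash
python3 - <<'E'
from h import *
s=arm.sense();p=s['tool_pos'];print(s['clock'],p,s['contact_force'],s['ee_rot'],np.degrees(np.arctan2(p[1]-A[1],p[0]-A[0])))
cv2.imwrite("pics/a2s.png",arm.snapshot("side")[:,:,::-1])
E
```

```text
5.6 [ 0.59036665 -0.25125168  0.23072161] [-0.13298696 -0.46678489 -0.18654276] [1.79992965e+02 7.45429369e-03 1.03626086e+02] 13.95199292798421
```

```bash
python3 - <<'E'
from h import *
im=arm.snapshot("side")
old=cv2.imread("pics/a2s.png")
c=lambda i:cv2.resize(i[120:250,320:460],(400,371),interpolation=cv2.INTER_CUBIC)
cv2.imwrite("pics/a3.png",np.hstack([c(old),c(im[:,:,::-1])]))
E
```

```text
(no output)
```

View pics/a3.png

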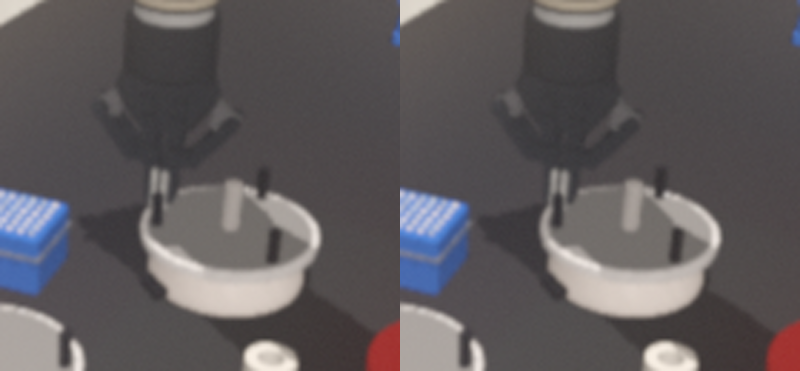

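The pins are still creeping counter-clockwise after the finger stopped (264→260 px, 274→276 px), so A runs on freely. It has turned about 126°. Next is B.

```bash
python3 - <<'E'
from h import *
a=onring(A,13.1);x,y=onring(B,-56);print(x,y,go(x,y,.276,34,[*a,.231,103.1]))
for a in np.cumsum([.09]*12):print(round(6.2*np.sin(a),2),round(-6.2*(1-np.cos(a)),2),0,round(-a,3),-1,end=';')
E
```

```text
0.6392699600151863 -0.04320032949841259 [19.25  9.44 -4.5   1.21]
0.56 -0.03 0 -0.09 -1;1.11 -0.1 0 -0.18 -1;1.65 -0.22 0 -0.27 -1;2.18 -0.4 0 -0.36 -1;2.7 -0.62 0 -0.45 -1;3.19 -0.88 0 -0.54 -1;3.65 -1.19 0 -0.63 -1;4.09 -1.54 0 -0.72 -1;4.49 -1.93 0 -0.81 -1;4.86 -2.35 0 -0.9 -1;5.18 -2.8 0 -0.99 -1;5.47 -3.28 0 -1.08 -1;
```

>>> {"name": "play_rows", "arguments": {
  "increments": "0 0 -2.5 0 -1;0 0 -4.5 0 -1;2.2 1.1 -4.5 0.13 -1;4.8 2.4 -4.5 0.27 -1;7.8 3.8 -4.5 0.41 -1;10.8 5.3 -4.5 0.55 -1;13.6 6.7 -4.5 0.69 -1;16.2 7.9 -4.5 0.83 -1;18.2 8.9 -4.5 0.97 -1;19.1 9.4 -4.5 1.1 -1;19.25 9.44 -4.5 1.21 -1;19.25 9.44 -4.5 1.21 -1"
}}

```text
clock: 6.9
tool_pos: [0.6378, -0.0419, 0.2757]
ee_rot: [180.0, -0.0, 34.0]
contact_force: [-0.0, -0.3, -0.7]
gripper_width: -0.0003
gripper_force: 0.0
```

>>> {"name": "play_rows", "arguments": {
  "increments": "0 0 1.3 0 -1;0 0 2.6 0 -1;0 0 3.8 0 -1;0 0 4.5 0 -1;0 0 4.5 0 -1"
}}

```text
clock: 7.4
tool_pos: [0.6369, -0.0425, 0.2283]
ee_rot: [-179.8, 0.2, 34.0]
contact_force: [0.1, -0.9, -0.4]
gripper_width: 0.0002
gripper_force: 0.0
```

>>> {"name": "play_rows", "arguments": {
  "increments": "0.19 0 0 -0.03 -1;0.37 -0.01 0 -0.06 -1;0.56 -0.03 0 -0.09 -1;0.74 -0.04 0 -0.12 -1;0.93 -0.07 0 -0.15 -1;1.11 -0.10 0 -0.18 -1;1.29 -0.14 0 -0.21 -1;1.47 -0.18 0 -0.24 -1;1.65 -0.22 0 -0.27 -1;1.83 -0.28 0 -0.30 -1;2.07 -0.36 0 -0.34 -1;2.36 -0.47 0 -0.39 -1"
}}

```text
clock: 8.6
tool_pos: [0.6548, -0.0253, 0.2308]
ee_rot: [180.0, 0.0, 56.5]
contact_force: [-0.7, -1.1, 0.5]
gripper_width: -0.0001
gripper_force: 1.1
```

>>> {"name": "play_rows", "arguments": {
  "increments": "0.37 -0.01 0 -0.06 -1;0.83 -0.06 0 -0.135 -1;1.35 -0.15 0 -0.22 -1;1.86 -0.28 0 -0.305 -1;2.36 -0.47 0 -0.39 -1;2.85 -0.69 0 -0.476 -1;3.29 -0.94 0 -0.56 -1;3.73 -1.25 0 -0.645 -1;4.13 -1.58 0 -0.73 -1;4.51 -1.95 0 -0.815 -1;4.86 -2.35 0 -0.9 -1;5.16 -2.76 0 -0.983 -1"
}}

```text
clock: 9.8
tool_pos: [0.6604, 0.0331, 0.2307]
ee_rot: [180.0, 0.0, 113.0]
contact_force: [-0.2, -2.6, 0.5]
gripper_width: -0.0002
gripper_force: 1.3
```

>>> {"name": "play_rows", "arguments": {
  "increments": "0.56 -0.03 0 -0.09 -1;1.11 -0.1 0 -0.18 -1;1.65 -0.22 0 -0.27 -1;2.18 -0.4 0 -0.36 -1;2.7 -0.62 0 -0.45 -1;3.19 -0.88 0 -0.54 -1;3.65 -1.19 0 -0.63 -1;4.09 -1.54 0 -0.72 -1;4.49 -1.93 0 -0.81 -1;4.86 -2.35 0 -0.9 -1;5.18 -2.8 0 -0.99 -1;5.47 -3.28 0 -1.08 -1"
}}

```text
clock: 11.0
tool_pos: [0.6094, 0.0711, 0.2312]
ee_rot: [180.0, 0.2, 174.9]
contact_force: [2.3, -1.7, -0.9]
gripper_width: -0.0001
gripper_force: 1.3
```

```bash
python3 - <<'E'
from h import *
s=arm.sense();p=s['tool_pos'];print(s['clock'],p,s['contact_force'],s['ee_rot'],np.degrees(np.arctan2(p[1]-B[1],p[0]-B[0])))
c=lambda i:cv2.resize(i[190:320,240:380],(400,371),interpolation=cv2.INTER_CUBIC)
a=arm.snapshot("side");arm.snapshot("side");b=arm.snapshot("side")
cv2.imwrite("pics/b3.png",np.hstack([c(a),c(b)])[:,:,::-1])
E
```

```text
11.0 [0.60940103 0.07105173 0.23123189] [ 2.26142561 -1.72130374 -0.89741221] [179.96430307   0.23796173 174.85295157] 85.63184884650138
```

View pics/b3.png

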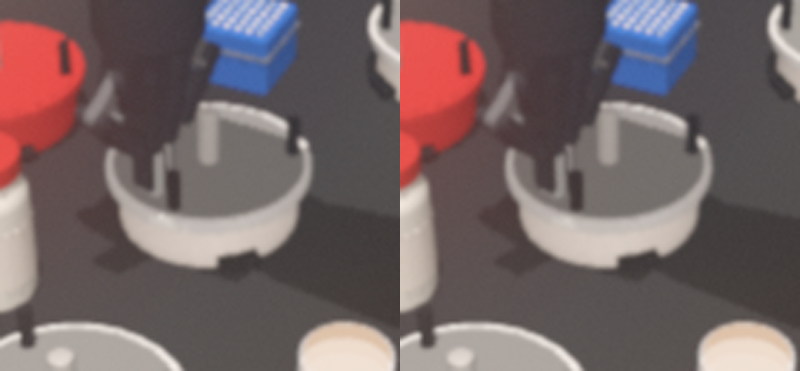

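B's pin stays against the finger between frames (173,190 in both crops), and the force opposes the motion at about 2.4 N. So B drags. I'll check the turned angle and go on to C.

```bash
python3 - <<'E'
from h import *
for q in((300.6,250),(342.6,232)):
    x=atz("side",q,.077)[:2]-B;print(np.hypot(*x),np.degrees(np.arctan2(x[1],x[0])))
b=onring(B,84.6);x,y=onring(C,110.5);print(x,y,go(x,y,.276,200.5,[*b,.231,174.6]))
E
```

```text
0.0609382335553741 99.23477868927225
0.06120136405750434 -141.31739155483075
0.5174871423619131 0.3225736757334007 [11.63 24.28 -4.5  -0.45]
```

>>> {"name": "play_rows", "arguments": {
  "increments": "0 0 -2.5 0 -1;0 0 -4.5 0 -1;1 2.2 -4.5 -0.05 -1;2.3 4.8 -4.5 -0.1 -1;4.0 8.3 -4.5 -0.16 -1;5.7 11.9 -4.5 -0.22 -1;7.4 15.5 -4.5 -0.28 -1;9.1 19 -4.5 -0.35 -1;10.5 21.9 -4.5 -0.4 -1;11.4 23.8 -4.5 -0.45 -1;11.63 24.28 -4.5 -0.45 -1;11.63 24.28 -4.5 -0.45 -1"
}}

```text
clock: 12.35
tool_pos: [0.5158, 0.3241, 0.2755]
ee_rot: [180.0, -0.0, -159.7]
contact_force: [-0.2, 1.1, 0.3]
gripper_width: -0.0001
gripper_force: 0.0
```

>>> {"name": "play_rows", "arguments": {
  "increments": "0 0 1.3 0 -1;0 0 2.6 0 -1;0 0 3.8 0 -1;0 0 4.5 0 -1;0 0 4.5 0 -1"
}}

```text
clock: 12.85
tool_pos: [0.5156, 0.3228, 0.2284]
ee_rot: [-180.0, -0.2, -159.7]
contact_force: [-0.4, 0.1, -0.6]
gripper_width: -0.0
gripper_force: 0.0
```

>>> {"name": "play_rows", "arguments": {
  "increments": "-0.19 0 0 0.03 -1;-0.37 -0.01 0 0.06 -1;-0.56 -0.03 0 0.09 -1;-0.74 -0.04 0 0.12 -1;-0.93 -0.07 0 0.15 -1;-1.11 -0.10 0 0.18 -1;-1.29 -0.14 0 0.21 -1;-1.47 -0.18 0 0.24 -1;-1.65 -0.22 0 0.27 -1;-1.83 -0.28 0 0.30 -1;-2.07 -0.36 0 0.34 -1;-2.36 -0.47 0 0.39 -1"
}}

```text
clock: 14.05
tool_pos: [0.5399, 0.3273, 0.2307]
ee_rot: [-180.0, -0.0, 177.8]
contact_force: [0.4, 0.8, 0.2]
gripper_width: -0.0001
gripper_force: 0.0
```

>>> {"name": "play_rows", "arguments": {
  "increments": "-0.37 -0.01 0 0.06 -1;-0.83 -0.06 0 0.135 -1;-1.35 -0.15 0 0.22 -1;-1.86 -0.28 0 0.305 -1;-2.36 -0.47 0 0.39 -1;-2.85 -0.69 0 0.476 -1;-3.29 -0.94 0 0.56 -1;-3.73 -1.25 0 0.645 -1;-4.13 -1.58 0 0.73 -1;-4.51 -1.95 0 0.815 -1;-4.86 -2.35 0 0.9 -1;-5.16 -2.76 0 0.983 -1"
}}

```text
clock: 15.25
tool_pos: [0.5907, 0.2978, 0.2307]
ee_rot: [180.0, -0.0, 121.4]
contact_force: [0.1, 0.7, -0.1]
gripper_width: -0.0001
gripper_force: 0.0
```

>>> {"name": "play_rows", "arguments": {
  "increments": "-0.56 -0.03 0 0.09 -1;-1.11 -0.1 0 0.18 -1;-1.65 -0.22 0 0.27 -1;-2.18 -0.4 0 0.36 -1;-2.7 -0.62 0 0.45 -1;-3.19 -0.88 0 0.54 -1;-3.65 -1.19 0 0.63 -1;-4.09 -1.54 0 0.72 -1;-4.49 -1.93 0 0.81 -1;-4.86 -2.35 0 0.9 -1;-5.18 -2.8 0 0.99 -1;-5.47 -3.28 0 1.08 -1"
}}

```text
clock: 16.45
tool_pos: [0.5912, 0.2339, 0.2307]
ee_rot: [180.0, -0.0, 59.5]
contact_force: [0.1, 0.2, -0.6]
gripper_width: 0.0
gripper_force: 0.0
```

```bash
python3 - <<'E'
from h import *
s=arm.sense();p=s['tool_pos'];print(s['clock'],p,s['contact_force'],s['ee_rot'],np.degrees(np.arctan2(p[1]-C[1],p[0]-C[0])))
c=lambda i:cv2.resize(i[275:405,193:333],(400,371),interpolation=cv2.INTER_CUBIC)
a=arm.snapshot("side");arm.snapshot("side");b=arm.snapshot("side")
cv2.imwrite("pics/c3.png",np.hstack([c(a),c(b)])[:,:,::-1])
E
```

```text
16.45 [0.59124611 0.23393848 0.23071194] [ 0.07818347  0.18299852 -0.58287408] [ 1.79997404e+02 -3.97923867e-03  5.95185346e+01] -30.42149128645466
```

View pics/c3.png

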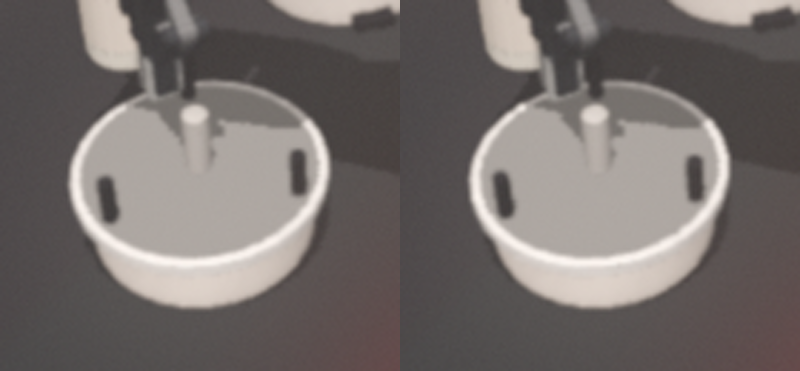

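C's pins drift on between frames (298→295, 152→157 px) and the forces are near zero, so C is free. B is the binding one. Next I fetch the collar.

```bash
python3 - <<'E'
from h import *
s=arm.sense();print(s['tool_pos'],s['ee_rot'][2])
c=onring(C,-30.1);print(go(.433,-.1318,.25,39,[*c,.231,59.9]))
E
```

```text
[0.5912127  0.23398058 0.23064577] 59.834990262554754
[-39.61   4.49  -1.9    0.36]
```

>>> {"name": "play_rows", "arguments": {
  "increments": "0 0 -3 0 -1;0 0 -6.5 0 -1;-2.5 0.3 -7 0.03 -1;-6.5 0.75 -7 0.08 -1;-11 1.3 -7 0.12 -1;-15.5 1.8 -7 0.16 0.3;-20 2.3 -7 0.2 0.3;-24.5 2.8 -7 0.24 0.3;-29 3.3 -7 0.28 0.3;-33.5 3.8 -7 0.32 0.3;-37 4.2 -6 0.36 0.3;-39 4.4 -5 0.36 0.3"
}}

```text
clock: 17.8
tool_pos: [0.4325, -0.1271, 0.2813]
ee_rot: [179.9, -0.0, 39.1]
contact_force: [1.4, 0.1, -0.1]
gripper_width: 0.0558
gripper_force: 0.0
```

>>> {"name": "play_rows", "arguments": {
  "increments": "-0.61 0.09 2 0 0.5;-0.61 0.09 3 0 0.5;-0.61 0.09 3 0 0.5;-0.61 0.09 3 0 0.5"
}}

```text
clock: 18.2
tool_pos: [0.4294, -0.1292, 0.251]
ee_rot: [180.0, -0.0, 39.3]
contact_force: [-0.1, -0.7, -0.1]
gripper_width: 0.0642
gripper_force: 0.0
```

```bash
python3 - <<'E'
from h import *
s=arm.sense();p=s['tool_pos'];print(s['clock'],p,s['ee_rot'],s['gripper_width'],s['joint_positions'],go(.433,-.1318,.178,39))
a=arm.snapshot("side");b=arm.snapshot("top")
c=lambda i,u,v:cv2.resize(i[v-60:v+60,u-65:u+65],(400,369),interpolation=cv2.INTER_CUBIC)
cv2.imwrite("pics/g1.png",np.hstack([c(a,414,240),c(b,400,305)])[:,:,::-1])
E
```

```text
18.2 [ 0.42940884 -0.12920814  0.25101786] [ 1.79992698e+02 -1.07366269e-02  3.92561145e+01] 0.06420112501376493 [-2.97511036e+01 -1.51787110e+00  1.27906832e+02  9.20350081e-03
  5.36003749e+01  2.09873218e+01] [0.11 0.43 7.3  0.  ]
```

View pics/g1.png

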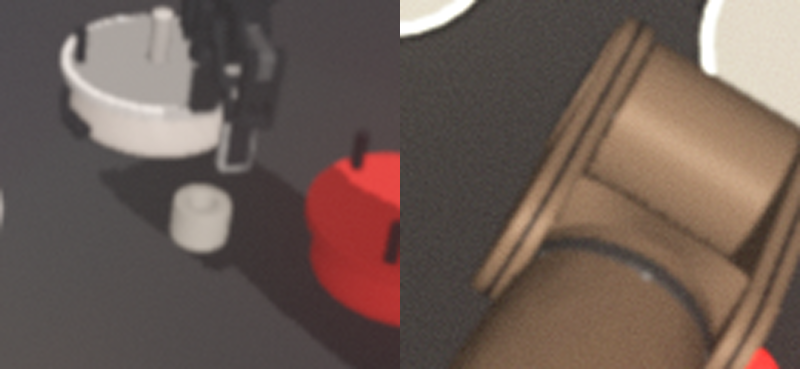

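The collar stands clear under the gripper (side crop 200,215). I'll correct by the measured few millimetres and go down.

>>> {"name": "play_rows", "arguments": {
  "increments": "0.1 0.4 0.5 0 0.5;0.11 0.43 2 0 0.5;0.11 0.43 3.5 0 0.5;0.11 0.43 5 0 0.5;0.11 0.43 6.3 0 0.5;0.11 0.43 7 0 0.5;0.11 0.43 7.3 0 0.5;0.11 0.43 7.3 0 0.5;0.11 0.43 7.3 0 0.5"
}}

```text
clock: 19.2
tool_pos: [0.4328, -0.1324, 0.1782]
ee_rot: [179.9, -0.0, 39.2]
contact_force: [0.3, 0.4, 0.5]
gripper_width: 0.0639
gripper_force: 0.0
```

```bash
python3 - <<'E'
from h import *
print(arm.sense()['tool_pos'],go(.433,-.1318,.178,39))
E
```

```text
[ 0.43284096 -0.13238423  0.17823114] [ 0.05 -0.04  0.02  0.  ]
```

Within 0.6 mm, so I close and lift.

>>> {"name": "play_rows", "arguments": {
  "increments": "0 0 0 0 0.2;0 0 0 0 0;0 0 0 0 -0.2;0 0 0 0 -0.4;0 0 0 0 -0.4;0 0 0 0 -0.4;0 0 0 0 -0.4;0 0 0 0 -0.4"
}}

```text
clock: 20.0
tool_pos: [0.4329, -0.1324, 0.1786]
ee_rot: [180.0, -0.0, 39.2]
contact_force: [-1.9, 0.3, 6.3]
gripper_width: 0.0387
gripper_force: 60.1
```

>>> {"name": "play_rows", "arguments": {
  "increments": "0 0 -0.5 0 -0.4;0 0 -2 0 -0.4;0 0 -4 0 -0.4;0 0 -6 0 -0.4;0 0 -8 0 -0.4;0 0 -9.5 0 -0.4;0 0 -10.5 0 -0.4;0 0 -10.5 0 -0.4"
}}

```text
clock: 20.8
tool_pos: [0.4329, -0.1324, 0.2841]
ee_rot: [179.8, -0.1, 39.2]
contact_force: [-0.0, -0.2, -1.0]
gripper_width: 0.0382
gripper_force: 60.2
```

```bash
python3 - <<'E'
from h import *
s=arm.sense();p=s['tool_pos'];print(s['clock'],p,s['ee_rot'],s['gripper_width'],go(B[0],B[1],.283,39))
E
```

```text
20.8 [ 0.43285185 -0.13241565  0.28413487] [ 1.79826154e+02 -6.55573480e-02  3.91813178e+01] 0.03819389976582859 [22.2  -0.05  0.11  0.  ]
```

>>> {"name": "play_rows", "arguments": {
  "increments": "2 0 0 0 -0.4;5 0 0 0 -0.4;8.5 0 0 0 -0.4;12 0 0 0 -0.4;15.5 -0.05 0 0 -0.4;18.5 -0.05 0.1 0 -0.4;20.5 -0.05 0.1 0 -0.4;21.7 -0.05 0.1 0 -0.4;22.2 -0.05 0.1 0 -0.4;22.2 -0.05 0.1 0 -0.4;22.2 -0.05 0.1 0 -0.4;22.2 -0.05 0.1 0 -0.4"
}}

```text
clock: 22.0
tool_pos: [0.6037, 0.0078, 0.2817]
ee_rot: [-180.0, 0.0, 39.1]
contact_force: [0.4, 0.1, -0.2]
gripper_width: 0.0389
gripper_force: 60.2
```

```bash
python3 - <<'E'
from h import *
np.set_printoptions(precision=4,suppress=True)
s=arm.sense();p=s['tool_pos'];print(s['clock'],p,go(B[0],B[1],.283,39))
a=np.radians(39)
ax=np.array([[np.cos(a),np.sin(a)],[np.sin(a),-np.cos(a)]])
# collar & post: each view at the known top heights, in tool axes (mm)
for nm,ps,pt,z,ref in(('collar',(414.9,245.8),(400.3,309.7),.03,(.433,-.1318)),('post',(312.7,228.7),(331.4,212.9),.09,B)):
    for n,q in(("side",ps),("top",pt)): print(nm,n,1000*ax@(atz(n,q,z)[:2]-ref))
im=arm.snapshot("side");cv2.imwrite("pics/h_full.png",im[:,:,::-1])
u,v=proj("side",[*B,.11])[0];print(u,v);u,v=int(u),int(v)
cv2.imwrite("pics/h1.png",cv2.resize(im[v-35:v+55,u-60:u+60],(800,600),interpolation=cv2.INTER_CUBIC)[:,:,::-1])
X=[[*B,z] for z in(.09,.107,.137)];print(proj("side",X))
E
```

```text
22.0 [0.6037 0.0078 0.2817] [ 0.09  0.02 -0.13  0.  ]
collar side [ 1.6707 -3.2756]
collar top [-0.2811 -0.545 ]
post side [ 0.6183 -0.3122]
post top [-0.6947 -0.246 ]
312.91967437825184 220.28677562500437
[[312.9858 228.5958]
 [312.9297 221.545 ]
 [312.8289 208.7717]]
```

View pics/h1.png

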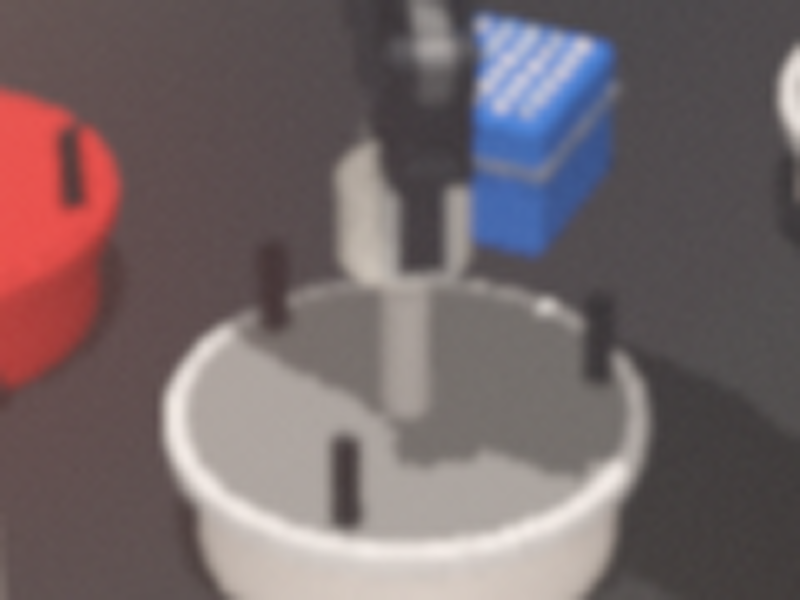

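The collar (335–472, centre ~403) hangs over the post (383–430, centre ~406). It sits about 0.9 mm too far along tool +x, so I shift back and lower gently.

>>> {"name": "play_rows", "arguments": {
  "increments": "-0.08 0.02 0.3 0 -0.4;-0.08 0.02 0.8 0 -0.4;-0.08 0.02 1.1 0 -0.4;-0.08 0.02 1.3 0 -0.4;-0.08 0.02 1.5 0 -0.4;-0.08 0.02 1.7 0 -0.4;-0.08 0.02 1.9 0 -0.4;-0.08 0.02 2.1 0 -0.4;-0.08 0.02 2.3 0 -0.4;-0.08 0.02 2.5 0 -0.4"
}}

```text
clock: 23.05
tool_pos: [0.6038, 0.0078, 0.2566]
ee_rot: [-180.0, -0.0, 39.2]
contact_force: [-0.3, -0.4, -0.6]
gripper_width: 0.0384
gripper_force: 60.2
```

No force with the underside about 11 mm below the post top: it is on. I continue down.

>>> {"name": "play_rows", "arguments": {
  "increments": "0 0 0.3 0 -0.4;0 0 0.6 0 -0.4;0 0 0.9 0 -0.4;0 0 1.2 0 -0.4;0 0 1.5 0 -0.4;0 0 1.8 0 -0.4;0 0 2.1 0 -0.4;0 0 2.4 0 -0.4;0 0 2.6 0 -0.4;0 0 2.75 0 -0.4;0 0 2.85 0 -0.4;0 0 2.85 0 -0.4"
}}

```text
clock: 24.25
tool_pos: [0.6038, 0.0077, 0.2281]
ee_rot: [-180.0, 0.0, 39.2]
contact_force: [-0.4, 0.3, -0.7]
gripper_width: 0.0386
gripper_force: 60.2
```

>>> {"name": "play_rows", "arguments": {
  "increments": "0 0 0.05 0 -0.4;0 0 0.1 0 -0.4;0 0 0.15 0 -0.4;0 0 0.2 0 -0.4;0 0 0.25 0 -0.4;0 0 0.3 0 -0.4;0 0 0.3 0 -0.4"
}}

```text
clock: 24.95
tool_pos: [0.6039, 0.0077, 0.2257]
ee_rot: [-180.0, 0.0, 39.2]
contact_force: [-1.2, 0.0, 2.5]
gripper_width: 0.0382
gripper_force: 60.5
```

It touches the disc (2.5 N at the expected height). I release with a small opening and lift.

>>> {"name": "play_rows", "arguments": {
  "increments": "0 0 0 0 0;0 0 0 0 0.1;0 0 0 0 0.2;0 0 0 0 0.25;0 0 0 0 0.25;0 0 0 0 0.25"
}}

```text
clock: 25.55
tool_pos: [0.6038, 0.0077, 0.2252]
ee_rot: [180.0, -0.0, 39.2]
contact_force: [-0.0, 0.3, 0.5]
gripper_width: 0.0537
gripper_force: 0.0
```

>>> {"name": "play_rows", "arguments": {
  "increments": "0 0 -0.5 0 0.25;0 0 -1.5 0 0.25;0 0 -3 0 0.25;0 0 -5 0 0.25;0 0 -7.5 0 0.25;0 0 -10 0 0.25;0 0 -12 0 0.25;0 0 -12 0 0.25"
}}

```text
clock: 26.35
tool_pos: [0.6048, 0.0076, 0.351]
ee_rot: [179.6, -0.4, 39.2]
contact_force: [0.0, -0.6, 0.0]
gripper_width: 0.0536
gripper_force: 0.0
```

```bash
python3 - <<'E'
from h import *
s=arm.sense();print(s['clock'],s['tool_pos'],s['contact_force'],s['gripper_width'])
np.set_printoptions(precision=4,suppress=True,linewidth=200)
im=arm.snapshot("side")
# brightness profile down the post axis, and across the collar at mid height
P=proj("side",[[*B,z] for z in(.09,.077,.062,.047)]);print(P)
g=im.mean(2).astype(int);u=int(round(P[0,0]))
print('col',[(v,g[v,u]) for v in range(218,262,2)])
for z in(.062,.084):
    u2,v2=proj("side",[*B,z])[0].round().astype(int);print('row',z,u2,v2,g[v2,u2-20:u2+21].tolist())
old=cv2.imread("pics/side0.png")[:,:,::-1].astype(int)
print('bystander change',[ (n,abs(old[v-12:v+12,u-8:u+8]-im[v-12:v+12,u-8:u+8]).mean().round(1)) for n,u,v in(('jar',236,270),('dish',361,322),('tip',326,204))])
E
```

```text
26.35 [0.60483436 0.00763814 0.35100863] [ 0.02206831 -0.58011649  0.00694663] 0.053582983102329305
[[312.9858 228.5958]
 [313.0283 233.8983]
 [313.0768 239.9221]
 [313.1247 245.8464]]
col [(218, np.int64(99)), (220, np.int64(76)), (222, np.int64(76)), (224, np.int64(76)), (226, np.int64(113)), (228, np.int64(138)), (230, np.int64(150)), (232, np.int64(154)), (234, np.int64(154)), (236, np.int64(155)), (238, np.int64(166)), (240, np.int64(177)), (242, np.int64(177)), (244, np.int64(178)), (246, np.int64(189)), (248, np.int64(191)), (250, np.int64(182)), (252, np.int64(161)), (254, np.int64(159)), (256, np.int64(160)), (258, np.int64(160)), (260, np.int64(159))]
row 0.062 313 240 [158, 159, 159, 159, 157, 158, 158, 157, 156, 153, 155, 166, 174, 181, 187, 191, 191, 187, 182, 178, 177, 177, 176, 174, 172, 169, 165, 157, 146, 126, 110, 106, 108, 106, 106, 106, 106, 106, 106, 106, 106]
row 0.084 313 231 [60, 67, 91, 105, 108, 108, 107, 107, 108, 114, 144, 183, 202, 201, 182, 159, 145, 145, 150, 153, 154, 151, 144, 139, 149, 156, 151, 137, 119, 110, 106, 105, 107, 106, 107, 107, 109, 121, 153, 176, 185]
bystander change [('jar', np.float64(3.9)), ('dish', np.float64(3.9)), ('tip', np.float64(3.8))]
```

The numbers check out: the post top shows at row 226, the collar spans rows 231–251 as expected when seated, and the bystanders have not moved.

```bash
python3 -c "
from station import arm
print(arm.finish_job())"
```

```text
the job is handed in; nothing more can be done
None
```

Turntable B is the one that binds: it dragged and stopped dead, while A and C ran on freely. I turned all three past a third of a turn in the order A, B, C, seated the collar on B's post down on its disc, let go, and handed the job in at about 26 s without disturbing the dishes, jar or tip box.

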